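Snap the speed knob on to its D-spindle and set it to the mark

TASK

The pointer knob has come off the bench speed controller. Put it back on the D-shaped spindle, feeling for the flat with a light touch, and push it down until it snaps fully home; then turn it so that its pointer stands at the long mark on the panel, and let go. Never load the spindle with more than about 40 N, and leave the sanding block and the pliers where they are.

Things in the scene. Friction and masses are not known exactly. Their poses are not given: they have to be found in the camera images.
- controller: Grey box, 120 (x) x 140 (y) x 50 mm high, bare metal top panel, fixed to the bench by two side feet (180 mm over the feet in y). Origin: on the bench under the axis of the upright spindle in mid-panel. z up; x points from the spindle to the long mark. A bush nut (26 mm wide, 4 mm high) surrounds the spindle; raised ticks lie 31 to 50 mm from the axis.
- spindle_end (a point): Centre of the round upper end of the steel spindle when not pressed, 78.7 mm above the bench, on the axis; fixed to the controller, so its axes do NOT tell where the flat is. D-shaft, 18 mm diameter, one flat 4.5 mm from its axis, 0.5 mm end chamfer. Sprung: pressed down it yields up to 6 mm (2.5 N to start, 2.5 N more per mm), then is solid; it springs back.
- spindle_foot (a point): On the axis at the panel's top, 50 mm above the bench. THE SPINDLE'S STARTING ANGLE IS NOT MEASURED: its flat faces 0.4 to 2.2 rad anticlockwise (from above) of the long mark. See it from above, or feel: a bore resting lightly (4 to 8 N) on the end and turned slowly drops on near alignment and the force falls away. Turns -0.5 to 2.7 rad, friction 0.06 N m; greased, a rubbing knob does not turn it.
- bullets (a point): On the axis, 8 mm below the spindle's end: height of two sprung bullets (8 mm balls standing 3 mm proud, on the two sides at 90 degrees to the flat). They meet the bore's chamfer when the knob is about 12 mm above home, take some 6 to 14 N of push to go in, and snap out into the bore's groove over the last 3 mm, drawing the knob home.
- knob_center (a point): Loose black pointer knob, 150 g, 50 mm high, bore down on the bench: its axis, half-way up. z up. Round skirt 46 mm in diameter, 24 mm high; on it a grip bar 16 mm wide (knob's y) and 26 mm high, along the knob's x from -21 mm to a pointed nose at +27 mm (sides parallel up to +12 mm). Pinch the bar from above across its 16 mm, fingertips above the skirt.
- knob_bore (a point): On the knob's axis at its underside: mouth of the D-bore, 19.7 mm deep, 0.6 mm clear of the spindle all round, mouth chamfer 2.7 mm (0.5 on the flat); the flat is on the knob's +x side, under the nose. Fully home the bore's end rests on the spindle's end: this point is 59 mm above the bench (9 mm above the panel), knob_center 84 mm. With flats unmatched the knob rests about 19 mm higher.
- knob_nose (a point): Tip of the knob's pointed nose, 27 mm from the knob's axis along its +x, 37 mm above its underside.
- mark (a point): The long raised dark mark (18 x 4 mm) on the controller's panel, its middle 41 mm from the spindle's axis along the controller's +x. The knob's nose must end up pointing along the line from the axis to this mark.
- sanding_block: Cork sanding block, 63 x 111 x 36 mm, lying flat behind the work. Bystander. Origin: centre of its underside.
- pliers: Red-handled pliers, 56 x 170 x 12 mm, lying flat to the right of the knob. Bystander. Origin: centre of the underside.
Mind the look-alikes: they are no part of the job. Leave any orange look-alike of the controller alone.

How it is judged:
On the way:
1. the knob is on the spindle and snapped fully home (horizontal distance between knob_center and spindle_end below 0.004 m and z of knob_center in the frame of controller below 0.0865 m and angle between knob_center's own z axis and vertical below 0.12 rad), for 0.2 s.
At the end, for the whole second after the job is handed in: The knob sits upright on the spindle, its axis within 4 mm of the spindle's, fully home (height within 2.5 mm of home), its nose within 0.15 rad (about 8 degrees) of the direction to the long mark, released and at rest (all of step 1 and z of knob_center in the frame of controller above 0.0815 m and angle between the x axis of knob_center and the x axis of controller, either way round below 0.15 rad and x of knob_nose in the frame of controller above 0 m and horizontal distance between knob_nose and mark below 0.025 m); the robot touches nothing.
It fails at once if the knob's contact forces on the spindle or controller pass 40 N in all (pushing, wedging or twisting) (contact force between knob and controller above 40 N).
It fails at once if the sanding block is moved more than 20 mm (distance of sanding_block from where it was at the start of the episode above 0.02 m).
It fails at once if the pliers are moved more than 20 mm (distance of pliers from where it was at the start of the episode above 0.02 m).
It also fails if it takes over 67 s, if anything falls off the work surface, if the arm or the gripper's body presses on something with over 40 N, if the wrist force passes 120 N, or if a joint passes its speed limit or range.

ROBOT

A 6-joint arm with a two-finger parallel gripper is mounted at the origin on the work surface; the furniture and walls round the work are solid. World frame = base frame: x ahead of the robot, y to its left, z up, the work surface at z = 0. Lengths are in m, angles in rad, forces in N, time in s.
With the tool pointing down it reaches from about 0.375 to 0.925 m from the base axis. Payload 5.7 kg.
Tool frame: the origin (TCP) lies midway between the tips of the shut fingers; the grasp point (between the pads) lies 19 mm behind it; z points along the fingers, x is the direction in which the jaws open and shut, and the axes are right-handed (so a half turn about z gives the same grasp; the last joint's range is limited). The gripper opens to 88 mm and grips with 3 to 60 N. Pads are 20 mm wide; open, the fingers measure 115 mm over their backs; the gripper's body (75 mm by 178 mm) begins 61 mm behind the grasp point.
Start: joints at [1.197, 0.359, 1.51, -0, 1.272, -0.115], TCP at [0.154, 0.58, 0.223] pointing down, gripper open.
Joint ranges: [-2.97, 2.97], [-1.01, 2.36], [0.21, 2.38], [-0.96, 4.11], [0.2, 2.71], [-2.98, 2.98]. Speed limits (rad/s): [2.39, 2.39, 3.14, 3.14, 3.14, 3.14].

INTERFACE

Orientations are given as a unit quaternion [x, y, z, w].
In Python, from bench import move_ptp, servo_line, goto_joints, move_gripper, sleep, inverse_kinematics, capture, PlanningError, close_job, spot_in, silhouettes, current_clock, current_joint_pos, current_qvel, current_joint_torque, current_position, current_orientation, current_force, current_torque, current_finger_gap gives the robot as it stands. Calls block until the motion is done:
- move_ptp(position, orientation): joint-space move of the TCP to a pose.
- servo_line(position, orientation=None, rate=0.15, contact_N=None): straight line of the TCP; orientation=None keeps the orientation; rate is the mean speed in m/s. With contact_N (N) it stops when the force on the tool has changed by that much, and returns True; else False.
- goto_joints(angles): joint-space move.
- move_gripper(opening): finger opening in m; the grip force is fixed at half the most; returns when the fingers have stopped.
- sleep(seconds).
- inverse_kinematics(position, orientation): joint angles nearest the present ones, or None.
- capture(name): name is "scene" or "top" or "wrist"; returns a dict with "image" (420x560x3 uint8, blue, green, red), "range_z" (420x560 float32, m along the optical axis (not along the pixel's ray), 0 where there is no reading), "intrinsics" (3x3 intrinsics, pixels), "R" (3x3) and "t" (3): a world point X has camera coordinates R X + t. Camera axes: x right, y down, z forward; pixel columns grow to the right and rows downward; lengths in m; the calibration is good to about 2 mm. A picture is of the moment at which its call begins.
A pose or a line that the arm cannot do raises PlanningError and nothing moves.
- close_job(): hands the job in, once; it reports no verdict.
Trained networks look in the newest picture that a camera, given by its name, has taken for a name from the list of things; names that differ only in an ending like _2 or _b are one class to them, and where a whole thing is asked for, a point or a joint stands for the part that bears it (a point fixed in the world has none). Each returns a list of dicts, best first, with "conf" (0 to 1); they miss things now and then, are a little off and sometimes report something else, mostly with a low value. They report only what shows in the picture. A call takes as long as a camera call. They do not tell look-alikes from the thing itself.
- spot_in(camera, query): "xy" ([column, row] in pixels, amid what is visible of it).
- silhouettes(camera, query): "region" (420x560 bool, what is visible of it) and "xy" ([column, row] in pixels, amid what is visible of it).
Readings, each from a call of its own:
- current_clock(): time.
- current_joint_pos(): joint angles.
- current_qvel(): joint speeds.
- current_joint_torque(): joint torques, N m.
- current_position(): TCP position.
- current_orientation(): TCP orientation.
- current_force(): force on the tool from outside, world axes, zero at the start.
- current_torque(): the same for the moment, N m.
- current_finger_gap(): finger opening in m.
Only numpy, scipy, OpenCV 4.12 (cv2) and the standard library are available. Lean on these libraries where they do the work, as an engineer would, in place of code of your own. Each camera call takes 0.05 s, during which the arm holds its last target.

## Working session

There is one attempt and no reset: what is moved stays moved. The work goes in short steps, each a Python script; the robot and the scene stay as the last script left them, time stands still between calls to the robot, and variables do not carry over. Pictures are saved under pics/ and viewed, and the job is handed in when it is done.

```bash
ls; mkdir -p pics
python3 - <<'E'
from bench import *
import cv2,numpy as np
for n in ["scene","top","wrist"]:
    c=capture(n); cv2.imwrite(f"pics/{n}0.png",c["image"]); np.savez(f"pics/{n}0.npz",**c)
    print(n,c["intrinsics"][0],c["R"].round(3).tolist(),c["t"].round(3))
    for q in ["controller","knob_center","spindle_end","mark","knob_nose","sanding_block","pliers"]:
        print(q,[(d["conf"].__round__(2),np.round(d["xy"]).tolist()) for d in spot_in(n,q)])
print(current_clock())
E
```

```text
pics
scene [449.60222942   0.         284.57469088] [[-0.861, -0.509, 0.012], [-0.385, 0.635, -0.669], [0.333, -0.581, -0.743]] [0.448 0.252 0.826]
controller [(0.94, [258.0, 283.0]), (0.81, [369.0, 241.0])]
knob_center [(0.58, [314.0, 183.0])]
spindle_end [(0.84, [371.0, 242.0]), (0.57, [258.0, 283.0])]
mark [(0.93, [260.0, 282.0]), (0.66, [371.0, 241.0])]
knob_nose [(0.71, [315.0, 177.0])]
sanding_block [(0.84, [237.0, 176.0])]
pliers [(0.6, [343.0, 156.0])]
top [429.39540151   0.         278.13023949] [[0.004, -1.0, -0.001], [-0.989, -0.004, -0.151], [0.151, 0.002, -0.989]] [-0.009  0.544  0.99 ]
controller [(0.96, [301.0, 296.0]), (0.63, [214.0, 234.0])]
knob_center [(0.42, [379.0, 230.0])]
spindle_end [(0.86, [298.0, 296.0]), (0.6, [213.0, 234.0])]
mark [(0.59, [210.0, 236.0])]
knob_nose [(0.52, [336.0, 217.0])]
sanding_block [(0.8, [294.0, 152.0]), (0.59, [334.0, 218.0])]
pliers [(0.96, [382.0, 229.0])]
wrist [355.4846093    0.         282.03292968] [[0.255, 0.967, -0.001], [0.925, -0.244, 0.29], [0.28, -0.075, -0.957]] [-0.599 -0.036  0.391]
controller []
knob_center []
spindle_end []
mark []
knob_nose []
sanding_block []
pliers []
1.2
```

View pics/top0.png

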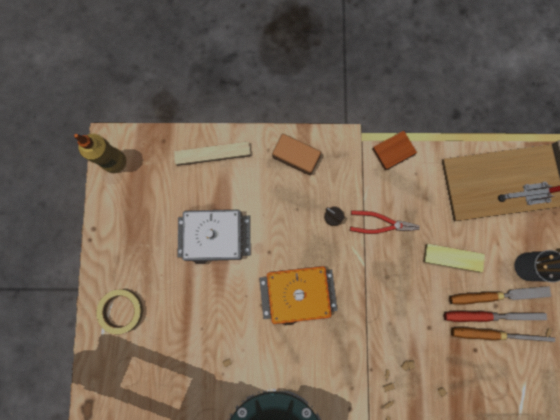

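View pics/scene0.png

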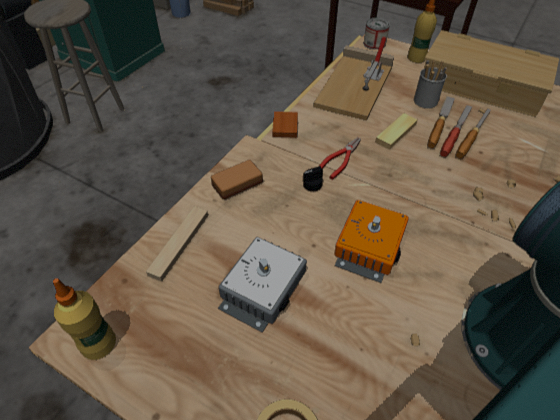

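Run:
```python
import cv2
i=cv2.imread("pics/top0.png")
c=i[190:350,160:400]
cv2.imwrite("pics/top0z.png",cv2.resize(c,(792,528),interpolation=cv2.INTER_CUBIC))
```

```text
(no output)
```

View pics/top0z.png

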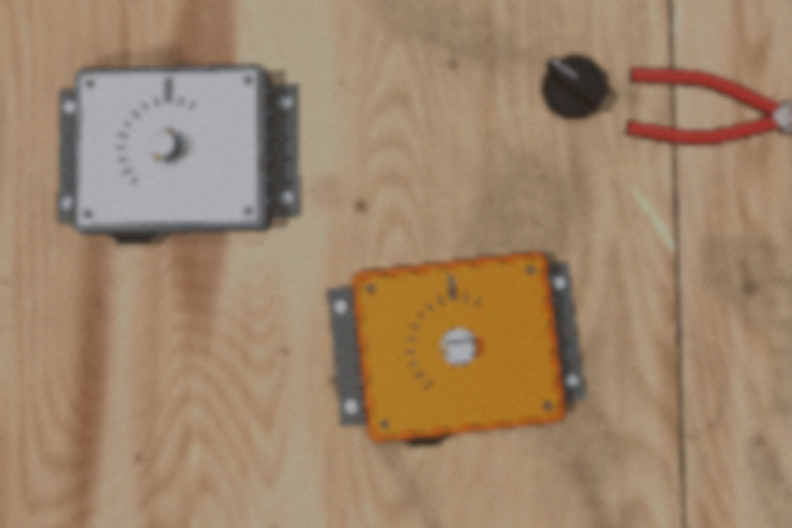

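The top picture shows the grey controller at about (212,234) with its long mark pointing up (+x). The orange look-alike is at (300,295). The knob is at (335,216) with its nose to the upper left, and the pliers are just to its right. Next I'll measure and go closer with the wrist camera.

```bash
cat > h.py <<'E'
import numpy as np,cv2
from bench import *
from scipy.spatial.transform import Rotation as Ro
def at_z(c,uv,z):
    d=c["R"].T@np.linalg.solve(c["intrinsics"],[uv[0],uv[1],1.]); o=-c["R"].T@c["t"]
    return o+d*(z-o[2])/d[2]
def proj(c,X):
    p=c["intrinsics"]@(c["R"]@np.asarray(X)+c["t"]); return p[:2]/p[2]
def qdown(a): # tool x axis at yaw a, z down
    x=np.array([np.cos(a),np.sin(a),0]);z=np.array([0,0,-1.]);y=np.cross(z,x)
    return Ro.from_matrix(np.c_[x,y,z]).as_quat()
def pick(*s): return s
E
python3 - <<'E'
from h import *
c=dict(np.load("pics/top0.npz")); w=dict(np.load("pics/wrist0.npz"))
print("ctrl",at_z(c,(212,234),.0787),"knob",at_z(c,(335,216),.025))
print("skirt", at_z(c,(160+575/3.3,190+88/3.3),.024), "ctrlaxis", at_z(c,(160+168/3.3,190+145/3.3),.0787),"mark",at_z(c,(160+168/3.3,190+89/3.3),.05))
o=-w["R"].T@w["t"]; print("cam",o, "tcp",current_position(),Ro.from_quat(current_orientation()).as_matrix().round(3).tolist())
E
```

```text
ctrl [0.47913035 0.14415226 0.0787    ] knob [ 0.52907504 -0.14563723  0.025     ]
skirt [ 0.52756598 -0.14389801  0.024     ] ctrlaxis [0.47926058 0.14665859 0.0787    ] mark [0.52230701 0.15231964 0.05      ]
cam [0.07643975 0.59967162 0.38434984] tcp [0.15354662 0.58001014 0.22261905] [[0.256, 0.967, -0.0], [0.967, -0.256, -0.0], [-0.0, -0.0, -1.0]]
```

Run:
```python
from h import *
for nm,p,a in [("k",[.528,-.145,.16],-0.85),("c",[.479,.145,.19],-0.64)]:
    move_ptp(p,qdown(a)); c=capture("wrist"); cv2.imwrite(f"pics/w{nm}.png",c["image"]); np.savez(f"pics/w{nm}.npz",**c)
    print(current_clock(),current_joint_pos().round(3) if hasattr(current_joint_pos(),'round') else current_joint_pos())
    for q in ["knob_center","knob_nose"] if nm=="k" else ["spindle_end","mark","bullets"]: print(q,[(round(d["conf"],2),np.round(d["xy"]).tolist()) for d in spot_in("wrist",q)])
```

```text
4.125 [-0.393  0.35   1.698  0.     1.093  0.456]
knob_center [(0.95, [284.0, 185.0])]
knob_nose [(0.75, [285.0, 190.0])]
5.4083 [ 0.154  0.252  1.762 -0.     1.128  0.796]
spindle_end [(0.87, [276.0, 170.0]), (0.69, [283.0, 391.0])]
mark [(0.94, [282.0, 387.0]), (0.77, [278.0, 171.0])]
bullets [(0.59, [284.0, 385.0])]
```

View pics/wk.png

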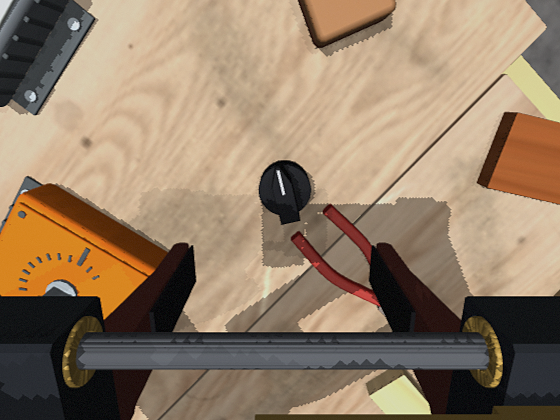

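View pics/wc.png

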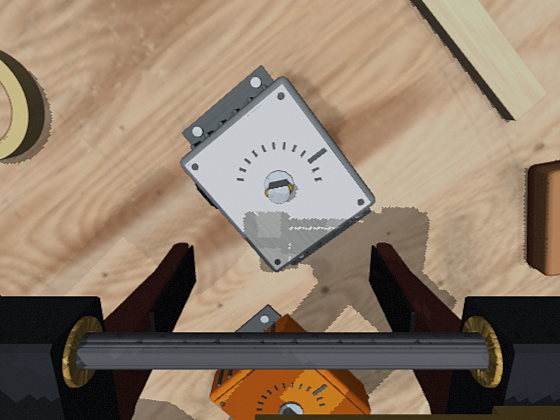

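The wrist views show the knob at about (285,188) with its white pointer line up. The grey controller's spindle is at (278,186), its mark at (318,156), and there are brass bullets either side of the spindle. Next I'll zoom in.

Run:
```python
import cv2,numpy as np
a=cv2.imread("pics/wk.png")[140:240,235:335]; b=cv2.imread("pics/wc.png")[140:220,238:338][:, :]
a=cv2.resize(a,(400,400),interpolation=cv2.INTER_CUBIC); b=cv2.resize(b,(400,320),interpolation=cv2.INTER_CUBIC)
b=cv2.copyMakeBorder(b,0,80,0,0,cv2.BORDER_CONSTANT)
a=np.clip(a.astype(float)*2,0,255).astype(np.uint8)
cv2.imwrite("pics/z1.png",np.hstack([a,b]))
from h import *
k=dict(np.load("pics/wk.npz")); c=dict(np.load("pics/wc.npz"))
for n,w in (("k",k),("c",c)):
    print(n,"cam",(-w["R"].T@w["t"]).round(3),w["R"].round(3).tolist())
```

```text
k cam [ 0.588 -0.092  0.322] [[0.661, -0.75, 0.0], [-0.718, -0.633, 0.29], [-0.218, -0.192, -0.957]]
c cam [0.527 0.208 0.352] [[0.802, -0.597, 0.001], [-0.572, -0.767, 0.291], [-0.173, -0.234, -0.957]]
```

View pics/z1.png

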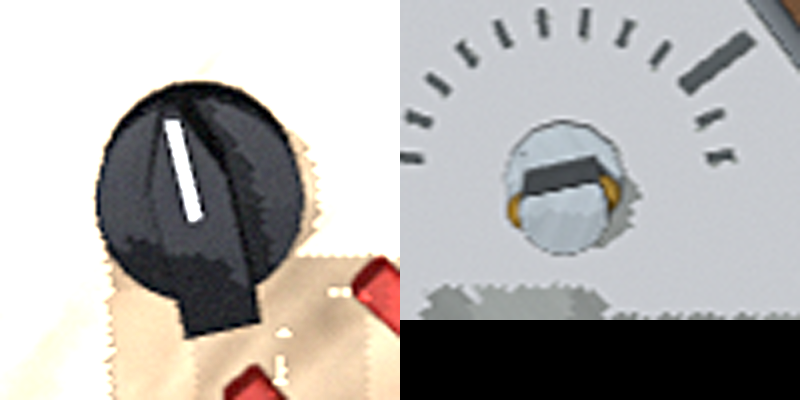

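Run:
```python
from h import *
k=dict(np.load("pics/wk.npz")); c=dict(np.load("pics/wc.npz"))
f=lambda w,p,z:at_z(w,p,z)[:2]
S=np.array([f(c,p,.0505) for p in [(281,96),(195,167),(361,202),(278,262)]]); print("screws",S.round(4).tolist(),S.mean(0))
m1,m2=f(c,(309.25,161.5),.051),f(c,(325.5,149.5),.051); d=m2-m1; print("mark",m1,m2,np.linalg.norm(d),np.arctan2(d[1],d[0]),(m1+m2)/2)
e1,e2=f(c,(268.75,188.25),.0787),f(c,(288.75,185.75),.0787); b=f(c,(278.75,203.5),.0787); d=e2-e1
n=np.array([-d[1],d[0]])/np.linalg.norm(d); n*=-np.sign(n@(b-e1)); print("flat",np.linalg.norm(d),"normal",np.arctan2(n[1],n[0]),"D height",(e1-b)@n)
print("axis from spindle", (e1+e2)/2-n*.0045, b+n*.009)
g=c["range_z"]; print("range", g[196,279],g[170,250])
# depth derived heights/cloud
def cloud(w):
    v,u=np.mgrid[:420,:560]; Z=w["range_z"]; P=np.stack([u*Z,v*Z,Z],-1)@np.linalg.inv(w["intrinsics"]).T
    return (P-w["t"])@w["R"], Z>0
P,ok=cloud(c); 
s=ok&(abs(P[...,2]-.0787)<.003)&(np.hypot(P[...,0]-.48,P[...,1]-.145)<.02); print("spindle top",s.sum(),P[s].mean(0),P[s].min(0),P[s].max(0))
P,ok=cloud(k)
for lo,hi in((.02,.028),(.046,.054)):
    s=ok&(P[...,2]>lo)&(P[...,2]<hi)&(np.hypot(P[...,0]-.528,P[...,1]+.145)<.035); q=P[s]
    print("knob",s.sum(),q.mean(0),q.min(0),q.max(0))
    if lo>.03:
        (cx,cy),r=cv2.minEnclosingCircle(q[:,:2].astype(np.float32)); 
        A=q[:,:2]-q[:,:2].mean(0); w_,V=np.linalg.eigh(A.T@A); ax=V[:,1]; print("axis",np.arctan2(ax[1],ax[0]),"rect",cv2.minAreaRect((q[:,:2]*1000).astype(np.float32)))
a1,a2=f(k,(235+172/4,140+120/4),.05),f(k,(235+195/4,140+220/4),.05); d=a1-a2; print("line",a1,a2,np.linalg.norm(d),np.arctan2(d[1],d[0]))
```

```text
screws [[0.5269, 0.2084], [0.4329, 0.2058], [0.53, 0.0944], [0.4363, 0.0916]] [0.48153415 0.1500325 ]
mark [0.51428672 0.15120365] [0.5312063  0.15133562] 0.016920098873527935 0.007800015091671614 [0.52274651 0.15126963]
flat 0.015947543311052748 normal 1.0585920456301774 D height 0.013505016874304549
axis from spindle [0.48214471 0.15031734] [0.48060453 0.15117757]
range 0.28266275 0.3064989
spindle top 324 [0.48123396 0.14962351 0.07829648] [0.4727667  0.14207761 0.0757422 ] [0.49053706 0.15802348 0.08007622]
knob 1209 [ 0.53368579 -0.14412543  0.0236312 ] [ 0.50867138 -0.16821122  0.02027546] [ 0.5544583  -0.12261881  0.02798754]
knob 1020 [ 0.53227047 -0.14452265  0.04961782] [ 0.51376428 -0.1666932   0.04603778] [ 0.54815176 -0.12293811  0.05199967]
axis 0.9513911825122509 rect ((533.1868896484375, -143.02146911621094), (47.96990966796875, 16.033756256103516), 54.62432098388672)
line [ 0.54526415 -0.12596709] [ 0.53314754 -0.1426317 ] 0.02060392152974154 0.9421220243001782
```

```bash
python3 - <<'E'
from h import *
a=.953-np.pi/2; p=[.5315,-.1454]
move_ptp(p+[.10],qdown(a))
move_gripper(.05)
print(servo_line(p+[.028],rate=.1,contact_N=6),current_position(),current_force())
move_gripper(.0)
print(current_finger_gap(),current_force(),current_clock())
servo_line(p+[.16],rate=.15)
print(current_finger_gap(),current_force())
A=[.4815,.1500]
move_ptp(A+[.16],qdown(1.06-np.pi/2))
servo_line(A+[.0787+.010+.028],rate=.08)
print(current_joint_pos(),current_position(),current_clock())
for n in("scene","wrist"):
    c=capture(n); cv2.imwrite(f"pics/{n}2.png",c["image"]); np.savez(f"pics/{n}2.npz",**c)
E
python3 - <<'E'
import cv2,numpy as np
a=cv2.imread("pics/scene2.png")[190:330,190:330]; b=cv2.imread("pics/wrist2.png")[140:420,140:420]
cv2.imwrite("pics/z2.png",np.hstack([cv2.resize(a,(400,400)),cv2.resize(b,(400,400))]))
E
```

```text
False [ 0.53187875 -0.14552743  0.02833954] [ 0.06974503  0.07037448 -0.72802326]
0.01574584741035045 [-0.41840727  0.77157829  3.166673  ] 8.975
0.015672617629119943 [-0.59031775 -0.68803738 -1.69104703]
[ 1.64480163e-01  3.51889774e-01  1.83469125e+00 -1.64238969e-05
  9.54890224e-01  6.75698636e-01] [0.48179885 0.14980625 0.11677145] 11.85
```

View pics/z2.png

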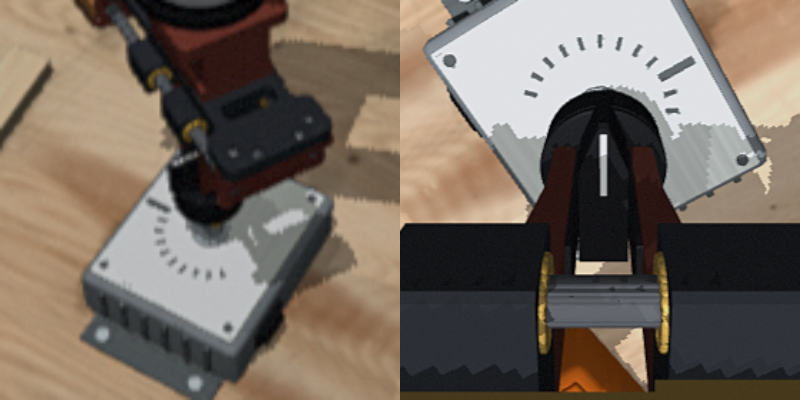

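The knob is held straight, its nose about 1.06 rad, over the spindle. Now a light descent.

Run:
```python
from h import *
A=[.4815,.1500]
f0=current_force(); t0=current_torque()
r=servo_line(A+[.1035],rate=.025,contact_N=5)
print(r,current_position(),np.array(current_force())-f0,np.array(current_torque())-t0,current_clock())
```

```text
False [0.48154709 0.15031382 0.10338259] [ 1.44028196  3.1247555  -1.10130621] [ 0.52428145 -0.12853861 -0.01738013] 12.625
```

It has engaged, 3.5 mm below the spindle's end with no axial push. There's a small side force along the flat normal, so I'll relieve it and go on to the bullets.

Run:
```python
from h import *
f0=np.array([-.5,-.5,-1.7])
n=np.array([np.cos(1.06),np.sin(1.06)]); A=np.array([.4815,.15])
for z,s in((.1033,.0005),(.1020,.0005),(.1000,.0005)):
    q=A+n*s
    r=servo_line([*q,z],rate=.015,contact_N=12)
    print(z,r,np.round(current_position(),4),np.round(np.array(current_force())-f0,2),np.round(current_torque(),3),round(current_clock(),2))
```

```text
0.1033 False [0.4817 0.1504 0.1034] [ 0.73  2.28 -0.8 ] [0.332 0.068 0.008] 12.88
0.102 False [0.4817 0.1505 0.1019] [ 0.66  3.17 -0.67] [ 0.42   0.065 -0.054] 13.12
0.1 False [0.4816 0.1505 0.1   ] [-0.79  3.63  2.17] [0.591 0.28  0.013] 13.41
```

Run:
```python
from h import *
f0=np.array([-.5,-.5,-1.7]); A=np.array([.4817,.1508])
z=.1
while z>.0855:
    z-=.0015
    r=servo_line([*A,z],rate=.012,contact_N=14)
    F=np.array(current_force())-f0
    print(round(z,4),r,np.round(current_position(),4),np.round(F,2),np.round(current_torque(),3),round(current_clock(),2))
    if r or np.linalg.norm(F)>22: break
```

```text
0.0985 False [0.4815 0.1508 0.0986] [-2.02  3.12  5.2 ] [ 0.421  0.446 -0.038] 13.68
0.097 False [0.4816 0.1507 0.0971] [-2.93  2.66  6.23] [0.303 0.524 0.025] 13.96
0.0955 False [0.4817 0.1507 0.0958] [-1.34  2.65  9.28] [ 0.317  0.646 -0.001] 14.23
0.094 False [0.4817 0.1508 0.0943] [-1.46  2.82  7.47] [0.307 0.478 0.054] 14.51
0.0925 False [0.4816 0.1508 0.0924] [-1.02  4.12  2.87] [ 0.373  0.377 -0.006] 14.78
0.091 False [0.4814 0.1508 0.0905] [ 0.41  3.5  -2.44] [0.564 0.153 0.024] 15.06
0.0895 False [0.4814 0.1508 0.0887] [ 0.8   3.76 -7.99] [ 0.637 -0.043  0.051] 15.33
0.088 False [0.4815 0.1508 0.0878] [ 0.46  3.26 -5.92] [0.482 0.089 0.052] 15.61
0.0865 False [0.4817 0.1508 0.0869] [-2.26  2.69  2.25] [0.374 0.491 0.01 ] 15.88
0.085 False [0.4817 0.1508 0.0853] [-2.11  3.58  7.15] [0.313 0.61  0.012] 16.16
```

It has snapped home: the force went negative (pulled in) from .091, then bottomed at about .087. Now I'll turn to the mark in steps.

Run:
```python
from h import *
f0=np.array([-.5,-.5,-1.7]); A=np.array([.4817,.1508])
servo_line([*A,.0870],rate=.012)
for a in np.linspace(1.06,.027,9)[1:]:
    r=servo_line([*A,.0870],qdown(a-np.pi/2),rate=.02,contact_N=15)
    F=np.array(current_force())-f0
    x=Ro.from_quat(current_orientation()).as_matrix()[:,0]
    print(round(a,3),r,np.round(current_position(),4),round(np.arctan2(x[1],x[0])+np.pi/2,3),np.round(F,2),np.round(current_torque(),3),round(current_clock(),2))
    if r or np.linalg.norm(F)>22: break
```

```text
0.931 False [0.4818 0.1511 0.087 ] 0.934 [-1.73  4.13  2.69] [0.776 0.449 0.023] 16.75
0.802 False [0.4818 0.1511 0.087 ] 0.806 [-1.34  5.01  1.48] [ 0.871  0.439 -0.   ] 17.02
0.673 False [0.4817 0.1511 0.087 ] 0.677 [-0.19  4.95  1.99] [ 0.845  0.504 -0.022] 17.3
0.544 False [0.4817 0.1511 0.087 ] 0.549 [-0.15  4.92  1.91] [0.92  0.518 0.027] 17.57
0.414 False [0.4816 0.1511 0.087 ] 0.42 [-1.28  4.55  2.34] [ 0.859  0.548 -0.   ] 17.85
0.285 False [0.4817 0.1511 0.087 ] 0.292 [-1.83  5.89  2.07] [0.908 0.536 0.002] 18.12
0.156 False [0.4816 0.1511 0.087 ] 0.163 [-0.84  4.87  2.98] [ 0.977  0.583 -0.047] 18.4
0.027 False [0.4816 0.1511 0.087 ] 0.033 [-1.54  5.51  1.52] [ 0.954  0.545 -0.032] 18.68
```

Turned with low forces. Next I'll release slowly, back off and look.

Run:
```python
from h import *
move_gripper(.045); print(current_finger_gap())
p=list(current_position()); print(p,current_force())
servo_line([p[0],p[1],.19],rate=.1)
sleep(.3)
for n in("top","scene","wrist"):
    c=capture(n); cv2.imwrite(f"pics/{n}3.png",c["image"]); np.savez(f"pics/{n}3.npz",**c)
v,u=np.mgrid[:420,:560]; Z=c["range_z"]; P=(np.stack([u*Z,v*Z,Z],-1)@np.linalg.inv(c["intrinsics"]).T-c["t"])@c["R"]
near=(Z>0)&(np.hypot(P[...,0]-.4815,P[...,1]-.15)<.04)
q=P[near&(P[...,2]>.104)]; print("bar top",len(q),np.median(q[:,2]),cv2.minAreaRect((q[:,:2]*1000).astype(np.float32)))
q=P[near&(abs(P[...,2]-.083)<.004)]; print("skirt",np.median(q[:,2]),q.min(0),q.max(0)); print(current_clock())
a=c["image"][120:260,190:377]
cv2.imwrite("pics/z3.png",cv2.resize(a,(748,560),interpolation=cv2.INTER_CUBIC))
```

```text
0.04485369009761564
[np.float64(0.4817445353321146), np.float64(0.15072598234439075), np.float64(0.08701572315970006)] [-0.57316085 -0.48024357  0.78324696]
bar top 27413 0.28571682822674555 ((487.7189025878906, 150.92446899414062), (52.57443618774414, 72.48927307128906), 1.1149424314498901)
skirt 0.0825287236545563 [0.46135987 0.12744298 0.07911855] [0.50919644 0.17279393 0.08673888]
20.95
```

View pics/z3.png

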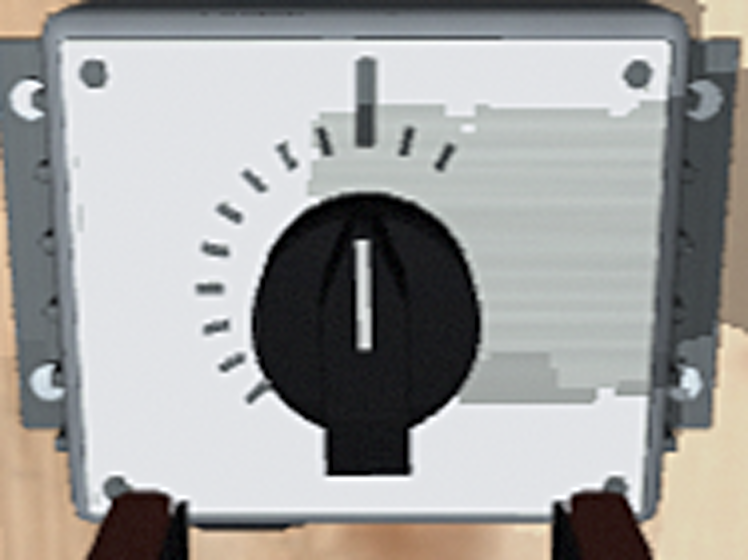

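View pics/top3.png

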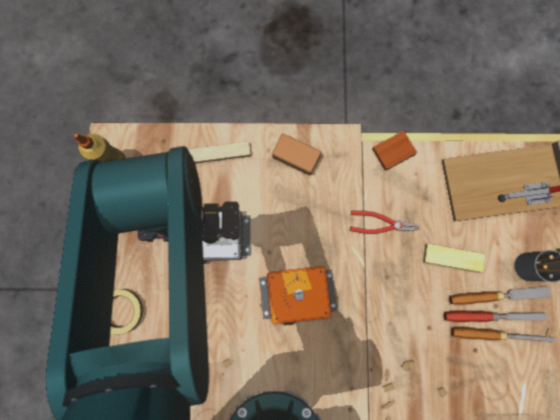

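The wrist view shows the knob released, white line at x≈363, in line with the long mark at x≈366. Block and pliers are unmoved. One numeric check before handing in.

Run:
```python
from h import *
c=dict(np.load("pics/wrist3.npz"))
v,u=np.mgrid[:420,:560]; Z=c["range_z"]; P=(np.stack([u*Z,v*Z,Z],-1)@np.linalg.inv(c["intrinsics"]).T-c["t"])@c["R"]
q=P[(Z>0)&(np.hypot(P[...,0]-.4815,P[...,1]-.15)<.04)&(abs(P[...,2]-.109)<.004)]
print(len(q),np.median(q[:,2]),cv2.minAreaRect((q[:,:2]*1000).astype(np.float32)))
g=lambda x,y,z:at_z(c,(190+x/4,120+y/4),z)[:2]
for a,b,z in(((362,240),(364,350),.109),((366,60),(365.5,145),.051)):
    d=g(*a,z)-g(*b,z); print(np.arctan2(d[1],d[0]),g(*a,z),g(*b,z))
t0,t3=[dict(np.load(f"pics/top{i}.npz"))["image"].astype(int) for i in(0,3)]
print("pliers/block diff",abs(t0-t3)[205:240,345:420].mean(),abs(t0-t3)[130:175,270:325].mean())
print(np.round(current_qvel(),4).tolist(),np.round(current_position(),3))
```

```text
1231 0.1086077420040874 ((485.360595703125, 150.59051513671875), (47.865928649902344, 15.785636901855469), 1.9497971534729004)
0.04394308877191164 [0.50582196 0.15152171] [0.48572279 0.15063792]
0.021036640398447215 [0.5309108 0.1515514] [0.51313244 0.15117734]
pliers/block diff 29.991365079365078 28.45050505050505
[0.0012, -0.0012, 0.0027, -0.0002, 0.0003, -0.0015] [0.482 0.151 0.19 ]
```

Run:
```python
from h import *
a,b=[cv2.imread(f"pics/top{i}.png",0) for i in(0,3)]
for n,(y0,y1,x0,x1) in dict(pliers=(205,240,345,422),block=(130,178,268,326)).items():
    m=cv2.matchTemplate(b[y0-15:y1+15,x0-15:x1+15],a[y0:y1,x0:x1],cv2.TM_CCOEFF_NORMED); _,s,_,l=cv2.minMaxLoc(m); print(n,s,np.array(l)-15,a[y0:y1,x0:x1].mean(),b[y0:y1,x0:x1].mean())
close_job(); print(current_clock())
```

```text
pliers 0.9931145310401917 [0 0] 126.37439703153989 157.1291280148423
block 0.9978659152984619 [0 0] 124.04274425287356 154.06429597701148
the job is handed in; nothing more can be done
the job is handed in; nothing more can be done
```

The knob is back on the spindle of the grey controller, snapped home, turned to the long mark and released. I handed the job in at about 21 s of the 67 s allowed; it reports no verdict.

**How it went:** I read the spindle's flat from the wrist camera at about 1.06 rad. The knob went on at that angle without any searching. The tool read about 9 N at most while the bullets went in. It then showed a pull as the knob snapped home, and at most about 7 N sideways and down combined during the turn.

**Last checks, with the arm clear of the knob:**

| Check | Measured | Should be |
|---|---|---|
| Height of the bar top | 108.6 mm | 109 mm at home |
| Height of the skirt top | 82.5 mm | 83 mm at home |
| Knob axis off the spindle axis | about 1 mm | under 4 mm |
| Nose angle off the mark | about 0.01 to 0.02 rad | under 0.15 rad |
| Pliers and sanding block | no shift (0 px) in the top view | under 20 mm |

**Disagreement:** A plain before-and-after difference of the top pictures first looked large around the pliers and the block. It came from a brightness change between the pictures; matching the shapes showed no movement.

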